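# Foam test: turn a stoppered bottle over in the hand-cranked rotator

## Robot

A 7-joint arm with a two-finger parallel gripper is mounted at the origin on the work surface. World frame = base frame: x ahead of the robot, y to its left, z up, the work surface at z = 0. Lengths are in m, angles in rad, forces in N, time in s.
With the tool pointing down it reaches from about 0.425 to 0.925 m from the base axis. Payload 6.8 kg.
Tool frame: the origin (TCP) lies at the very end of the fingers, on their centre line; the grasp point (between the pads) lies 19 mm behind it (r.tcp_to_grasp is the distance from the TCP to the grasp point, in m); z points along the fingers, y is the line along which they close (so a half turn about z gives the same grasp; the last joint's range is limited). The gripper opens to 85 mm and grips with 20 to 120 N. Pads are 22 mm wide; open, the fingers measure 114 mm over their backs; the gripper's body (76 mm by 85 mm) begins 54 mm behind the grasp point. The pads swing forward as they close: fully open they stand 13 mm farther back than shut.
Start: joints at [1.054, 0.477, 0.022, 1.555, -0.011, 1.109, -0.083], TCP at [0.268, -0.619, 0.231] pointing down, gripper open.
Joint ranges: [-2.96, 2.96], [-0.34, 2.1], [-1.41, 1.46], [0.24, 2.44], [-1.37, 4.51], [0.17, 1.92], [-2.96, 2.96]. Speed limits (rad/s): [2.39, 2.39, 3.14, 3.14, 3.14, 3.14, 3.14].

## Interface

Orientations are given as a rotation vector (axis times angle).
In Python, from bench import r gives the robot as it stands.
- The arm moves only by the tool step_arm, never from a script. Its argument "moves" is a list of rows, each a list of 7 numbers: the shift along the tool's x, y, z in mm, then the turn, a rotation vector about the tool's x, y, z in rad, then the finger opening in mm, from 0 to 85.4. A call has 1 to 8 rows; each row is the pose to reach, as a shift and turn from the pose commanded when the call began, along the tool's axes at that moment; what a row does not reach only later rows make up. A row lasts 1/10 s, in which the tool goes at most 50 mm and 8.59 degrees, less where a joint would pass 70% of its speed; a pose out of reach is approached as far as the arm can. A call with a gripper value outside its range is refused whole. The fingers move at their own pace and stop on an object; "grip_force" is the grip in N (left out, the last holds). Time passes only in rows, so rows that repeat a pose let the fingers close. It gives the time, the measured TCP pose, the force, the opening and the grip force at its end, in the units of the state.
- r.get_obs(): the state, without advancing time (a new reading comes with each control period).
- r.grab_frame(name): name is "scene" or "top" or "wrist"; returns a dict with "image" (400x640x3 uint8, red, green, blue), "depth" (400x640 float32, m along the optical axis (not along the pixel's ray), 0 where there is no reading), "mtx" (3x3 intrinsics, pixels), "rvec" (rotation vector, rad) and "tvec" (3), from world to camera coordinates, as OpenCV has them. Camera axes: x right, y down, z forward; pixel columns grow to the right and rows downward; lengths in m; the calibration is good to about 2 mm. A picture is of the moment at which its call begins.
- r.hand_in(): hands the job in; it is judged then, once.
The state is a dict: "clock": time; "joints": joint angles; "qvel": joint speeds; "tau": joint torques, N m; "tcp_pos": TCP position; "orientation": TCP orientation; "contact_force": force on the tool from outside, world axes, zero at the start; "moment": the same for the moment, N m; "grip_width": finger opening in m; "gripper_force": force on a finger pad.
Only numpy, scipy, OpenCV 4.12 (cv2) and the standard library are available. Lean on these libraries where they do the work, as an engineer would, in place of code of your own. Each camera call takes 0.05 s, during which the arm holds its last target. There are 200 camera calls.

## Task

Give the stoppered bottle its foam test: set the rotator's tilted holder upright, lower the bottle right down into it without dropping it, and swing the keeper all the way in so that it covers the stopper. Turn the bottle fully upside down in the rotator, keep it so for a good second, and bring it back upright, leaving it standing there still under the closed keeper. Do not knock over or shift anything else on the bench.

Things in the scene. Friction and masses are not known exactly. Their poses are not given: they have to be found in the camera images.
- bottle: The stoppered bottle: clear glass, round, 155 mm tall, 0.2 to 0.4 kg. Body 60 mm across up to 84 mm, shoulder up to 102 mm, neck 30 mm across from 102 to 135 mm, then a white stopper 27 mm across and 20 mm tall, firmly fixed. Origin: centre of the underside; z runs up to the stopper. Starts upright on the bench.
- rotator: The rotator's fixed base: grey plate 170 (x) by 156 (y) by 10 mm with two aluminium uprights 40 mm wide at y = -72..-60 and 60..72 mm, 166 mm tall with their bearing bosses. The shaft runs along its y axis, 140 mm above the bench; the crank is on its -y side. Origin: underside centre on the bench, z up.
- rotor (a joint): Angle of the turning part (holder, crank, keeper) about the shaft. 0: holder upright, crank handle on the base's -x side, level with the shaft. Growing: handle goes up and over to +x, bottle's top tips to +x; pi or -pi: upside down. Turns either way; stiff bearing (0.3 N m), stays where left. Only the closed keeper holds the bottle in when turned over. Swing radius 120 mm.
- keeper (a joint): Angle of the keeper arm, swinging about a post parallel to the bottle's axis on the holder's +x side. 0: fully in, against its stop, centred over the stopper; grows as the arm swings out to the +y side; 2.7: fully open. Light friction (0.06 N m): stays where it is left.
- shaft (a point): Point on the shaft axis, mid-holder; its axes turn with the rotor (parallel to the base's at joint rotor 0). In this frame the holder is a square steel sleeve, 76 mm outside, 66 mm inside, with a flared mouth, from z = -85 to z = 6 mm; keeper post 12 mm thick at x = 52, y = 0, up to z = 90 mm.
- holder_floor (a point): Centre of the holder's inside floor, where the bottle's underside comes to rest; z points out of its mouth, axes as for the shaft point. With the bottle down on the floor its stopper is 3 mm under the keeper's pad.
- crank_grip (a point): Middle of the crank handle: a black sleeve 22 mm across and 84 mm long, parallel to the shaft, free to spin on its pin, 55 mm from the shaft axis and 138 mm to the -y side of the holder's middle. The crank arm's outer face lies 45 mm from this point towards +y; outward (-y) the handle is open.
- keeper_pivot (a point): Point on the axis of the keeper's post at mid-thickness of the arm: x = 52, z = 87 mm in the shaft point's frame (arm: flat steel 14 mm wide, 6 mm thick, reaching 87 mm from this axis). Axes as for the shaft point.
- keeper_peg (a point): Top centre of the keeper's black push peg: 12 mm across, standing 25 mm above the arm along the bottle's axis, 80 mm from the pivot axis. Push it sideways to swing the keeper.
- open_bottle: Bystander: the same glass bottle without a stopper, 135 mm tall, open mouth. Origin underside centre.
- beaker: Bystander: glass beaker 72 mm across, 95 mm tall. Origin underside centre.
- saucepan: Bystander: steel saucepan 164 mm across, 70 mm tall, with a wooden handle along its -x reaching 236 mm from its origin at 75 mm height. Origin underside centre.
- whisk: Bystander: steel whisk lying along its x, 265 mm long, 55 mm across at the wires. Origin under its middle.
- pellet_jar: Bystander: white jar with lid, 76 mm across, 110 mm tall. Origin underside centre.
- spoon: Bystander: wooden-handled steel spoon lying along its x, 200 mm long, 20 mm high. Origin under its middle.
There are look-alikes about, which are no part of the job. Leave any purple look-alike of the bottle alone.

How it is judged:
By the outcome, as a careful person would: the job done as asked, in the order asked, and still so for the second after the job is handed in, with the robot touching nothing.
It also fails if it takes over 72 s, if anything falls off the work surface, if the arm or the gripper's body presses on something with over 40 N, if the wrist force passes 120 N, or if a joint passes its speed limit or range.

## Working session

There is one attempt and no reset: what is moved stays moved. The work goes in short steps, Python scripts to look and compute and a tool call to move; the robot and the scene stay as the last step left them, time stands still between calls to the robot, and variables do not carry over. Pictures are saved under pics/ and viewed, at most 11 in all, crops included, and the job is handed in when it is done.

Besides the shell and the picture viewer there is one more tool, called after "Call:" by a JSON object that holds its "fn" and its "kwargs". step_arm: Moves the arm, as the interface text tells. Its arguments: {"type":"object","properties":{"moves":{"type":"array","items":{"type":"array","items":{"type":"number"}}},"grip_force":{"type":"number"}},"required":["moves"]}

```bash
mkdir -p pics; cat > h.py <<'E'
import numpy as np, cv2, json
from bench import r
def grab(n):
    f=r.grab_frame(n); np.savez('f_%s.npz'%n,**f); return f
def cam(f):
    R=cv2.Rodrigues(np.array(f['rvec'],float))[0]; t=np.array(f['tvec'],float).ravel()
    return np.array(f['mtx']),R,t
def ray(f,u,v):
    K,R,t=cam(f); d=R.T@np.linalg.inv(K)@np.array([u,v,1.]); return -R.T@t,d
def onplane(f,u,v,z):
    c,d=ray(f,u,v); return c+d*(z-c[2])/d[2]
def bydepth(f,u,v):
    c,d=ray(f,u,v); return c+d*float(f['depth'][int(v),int(u)])
def proj(f,P):
    K,R,t=cam(f); p=K@(R@np.array(P,float)+t); return p[:2]/p[2]
E
python3 - <<'E'
from h import *
a=grab('scene');b=grab('top')
for f in(a,b): print(ray(f,320,200))
cv2.imwrite('pics/s.png',cv2.resize(a['image'][:,:,::-1],(800,500)))
cv2.imwrite('pics/t.png',cv2.resize(b['image'][:,:,::-1],(800,500)))
print(r.get_obs())
E
```

```text
(array([ 0.98249706, -0.67434081,  0.90268835]), array([-0.43263669,  0.59165359, -0.68063275]))
(array([ 0.39795577, -0.02701966,  1.12571309]), array([ 0.13685897, -0.00464257, -0.99059863]))
{'clock': 0.1, 'joints': array([ 1.05389661,  0.47770447,  0.02234999,  1.55636075, -0.01150003,
        1.10929337, -0.08310261]), 'qvel': array([ 6.72109200e-04, -1.88984740e-03,  5.24674610e-05, -4.30855797e-03,
        2.23069014e-05, -4.01252608e-05,  5.44516404e-04]), 'tau': array([ 4.77518290e-03, -5.97758460e+01,  1.61363672e+00, -2.81951934e+01,
        1.28347718e-02,  5.06730750e-03, -2.28495657e-05]), 'tcp_pos': array([ 0.26809018, -0.61889309,  0.23042832]), 'orientation': array([-3.07464895e+00, -6.37376085e-01,  7.08055753e-04]), 'contact_force': array([-0.4570169 ,  0.50881792,  0.16319025]), 'moment': array([-0.0088772 ,  0.03029732, -0.00746052]), 'gripper_force': 0.0, 'grip_width': 0.08557201852103803}
```

View pics/s.png

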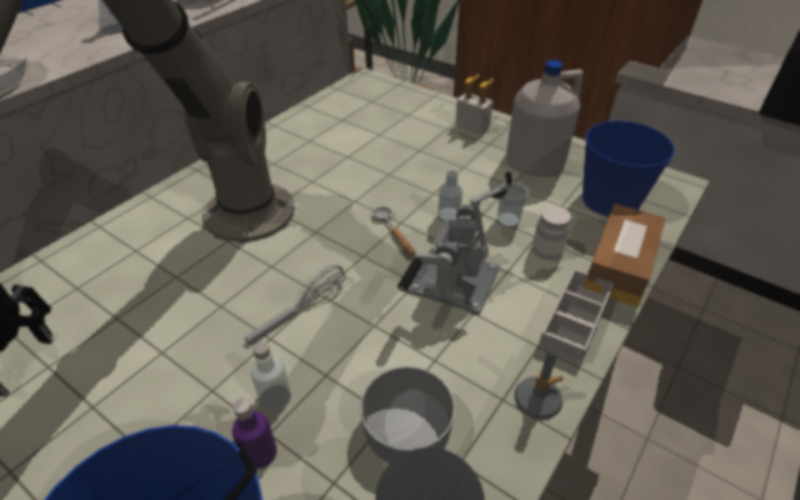

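View pics/t.png

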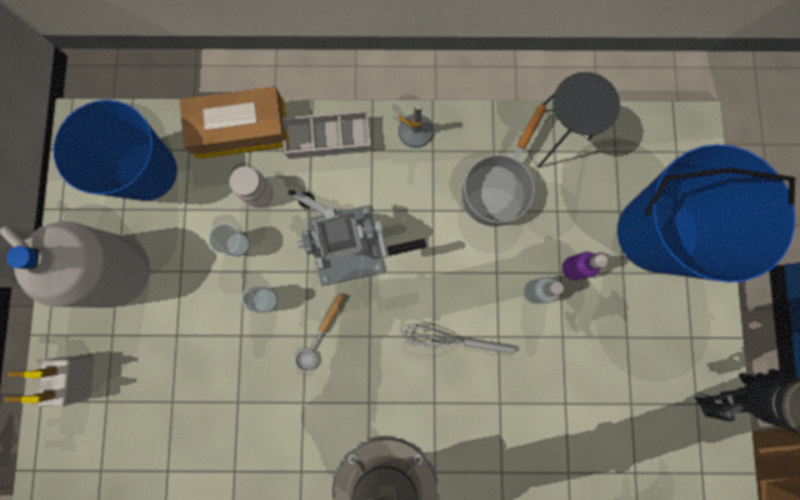

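The top view shows the stoppered bottle at (545,290), its stopper at (556,287), and the purple look-alike at (585,264). The rotator is at (345,243), with its crank handle at (405,246) and the open keeper at (310,200).

```bash
python3 - <<'E'
from h import *
a=dict(np.load('f_scene.npz'));b=dict(np.load('f_top.npz'))
A=a['image'][120:260,300:440,::-1];B=b['image'][140:240,215:355,::-1]
A=cv2.resize(A,(400,400),interpolation=cv2.INTER_CUBIC);B=cv2.resize(B,(400,286),interpolation=cv2.INTER_CUBIC)
d=b['depth'][140:240,215:355];
# height map of top
K,R,t=cam(b);u,v=np.meshgrid(np.arange(640),np.arange(400))
P=(R.T@((np.linalg.inv(K)@np.stack([u.ravel(),v.ravel(),np.ones(u.size)]))*b['depth'].ravel()-t[:,None])).T.reshape(400,640,3)
np.save('Pt.npy',P)
Z=np.clip(P[140:240,215:355,2]/0.3*255,0,255).astype(np.uint8)
Z=cv2.resize(cv2.applyColorMap(Z,cv2.COLORMAP_JET),(400,286))
C=np.zeros((600,800,3),np.uint8);C[:400,:400]=A;C[:286,400:]=B;C[300:586,400:]=Z
C=cv2.convertScaleAbs(C,alpha=1.5);cv2.imwrite('pics/c.png',C)
# bottle
for n,(x,y) in dict(stop=(556,287),body=(540,292),handle1=(395,248),handle2=(424,243),peg=(294,192),purple=(598,262)).items():
    print(n,P[int(y*.8),int(x*.8)].round(3))
c=P[140:240,215:355].reshape(-1,3)
E
```

```text
stop [ 0.458 -0.355  0.154]
body [ 0.45  -0.339  0.102]
handle1 [ 0.54  -0.021  0.136]
handle2 [ 0.551 -0.083  0.137]
peg [0.628 0.171 0.267]
purple [ 0.511 -0.446  0.155]
```

View pics/c.png

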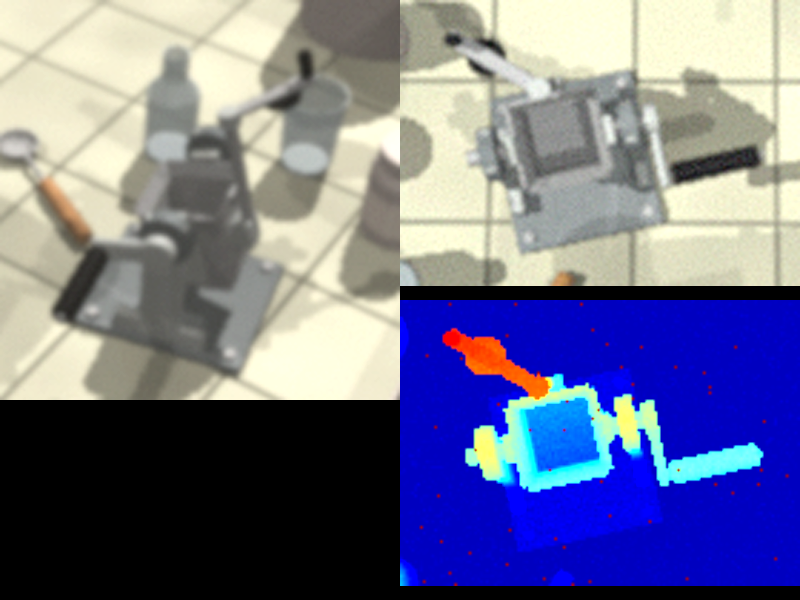

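The crop shows the holder tilted slightly, the crank handle level-ish on the robot side, and the keeper fully open, pointing up-left with its peg at the far end. Now I'll get the numbers from the depth.

```bash
python3 - <<'E'
from h import *
P=np.load('Pt.npy');b=dict(np.load('f_top.npz'))
S=P[140:240,215:355];I=b['image'][140:240,215:355].astype(int)
Z=S[...,2]
def blobs(m,mn=8):
    n,l,s,c=cv2.connectedComponentsWithStats(m.astype(np.uint8))
    for i in range(1,n):
        if s[i,4]>=mn: yield S[l==i]
print('tops')
for q in blobs((Z>.155)&(Z<.175)): print(len(q),q.mean(0).round(4),q.min(0).round(3),q.max(0).round(3))
print('plate')
m=(Z>.005)&(Z<.016)
q=max(blobs(m),key=len); print(len(q),cv2.minAreaRect(q[:,:2].astype(np.float32)))
print('keeper')
for q in blobs((Z>.19)&(Z<.3)):
  print(len(q),q.mean(0).round(4),q.min(0).round(3),q.max(0).round(3)); 
  vx=cv2.fitLine(q.astype(np.float32),cv2.DIST_L2,0,.01,.01).ravel();print(vx)
print('peg',[ (len(q),q.mean(0).round(4)) for q in blobs((Z>.245)&(Z<.3),3)])
print('handle')
hm=(I.max(-1)<60)&(Z>.1)&(Z<.16)
for q in blobs(hm): print(len(q),q.mean(0).round(4),q.min(0).round(3),q.max(0).round(3),cv2.minAreaRect(q[:,:2].astype(np.float32)))
# rim of holder: pixels of sleeve
hm=(Z>.09)&(Z<.16)
for q in blobs(hm,100):
  print('rim',len(q),q.mean(0))
# bottle
B=P[215:250,405:465];
s=B[(B[...,2]>.145)&(B[...,2]<.165)]; print('stopper',len(s),s.mean(0),s.min(0),s.max(0))
def rng(n,m): 
    q=P[m]; print(n,q.mean(0).round(3),q.min(0).round(3),q.max(0).round(3))
E
```

```text
tops
16 [0.6076 0.0941 0.1569] [0.603 0.08  0.155] [0.612 0.109 0.159]
92 [0.5795 0.0376 0.1625] [0.56  0.027 0.157] [0.601 0.048 0.168]
13 [0.5847 0.0167 0.1561] [0.577 0.011 0.155] [0.593 0.022 0.158]
99 [0.5507 0.1656 0.1622] [0.531 0.155 0.155] [0.571 0.177 0.168]
plate
1062 ((0.5326744914054871, 0.09467380493879318), (0.10068250447511673, 0.15555080771446228), 12.837602615356445)
keeper
321 [0.6126 0.1433 0.2477] [0.583 0.099 0.233] [0.639 0.18  0.282]
[0.4606183  0.8527209  0.24636927 0.612626   0.14333847 0.2477119 ]
peg [(157, array([0.6218, 0.1576, 0.2536]))]
handle
202 [ 0.5431 -0.0452  0.1343] [ 0.527 -0.085  0.124] [ 0.56  -0.005  0.142] ((0.5435112118721008, -0.044891681522130966), (0.017612813040614128, 0.08088129758834839), 12.985666275024414)
rim 748 [0.56350104 0.10787332 0.1386871 ]
rim 399 [ 0.5519829  -0.02370376  0.13776937]
stopper 91 [ 0.45615876 -0.35545116  0.15410281] [ 0.44464167 -0.36849691  0.14622446] [ 0.46862308 -0.34348457  0.15840218]
```

```bash
cat >> h.py <<'E'
from scipy.spatial.transform import Rotation as Ro
C=np.array([.5651,.1016,0]);YAW=.221
X=np.array([np.cos(YAW),np.sin(YAW),0]);Y=np.array([-X[1],X[0],0])
def rot(p): return C+p[0]*X+p[1]*Y+np.array([0,0,p[2]])   # base frame -> world
def to(pos,yx,tilt=None):
    """tool-frame shift/turn to TCP pos, pointing down, tool x at world angle yx"""
    o=r.get_obs();R0=Ro.from_rotvec(o['orientation'])
    R1=Ro.from_matrix(np.array([[np.cos(yx),np.sin(yx),0],[np.sin(yx),-np.cos(yx),0],[0,0,-1]]).T.T)
    print('t',round(o['clock'],2),'tcp',o['tcp_pos'].round(4),'-> shift',(R0.inv().apply(np.array(pos)-o['tcp_pos'])*1e3).round(1),'turn',(R0.inv()*R1).as_rotvec().round(3),'F',o['contact_force'].round(1),'w',round(o['grip_width']*1e3,1))
E
python3 - <<'E'
from h import *
to([.5455,-.055,.25],YAW+np.pi/2)
E
```

```text
t 0.1 tcp [ 0.2681 -0.6189  0.2304] -> shift [ 478.7 -407.2  -19. ] turn [-1.000e-03 -1.000e-03 -1.383e+00] F [-0.5  0.5  0.2] w 85.6
```

Call:
{"fn": "step_arm", "kwargs": {"moves": [[50, -20, -30, 0, 0, -0.1, 85], [120, -80, -40, 0, 0, -0.3, 85], [479, -407, -19, 0, 0, -1.383, 85], [479, -407, -19, 0, 0, -1.383, 85], [479, -407, -19, 0, 0, -1.383, 85], [479, -407, -19, 0, 0, -1.383, 85], [479, -407, -19, 0, 0, -1.383, 85], [479, -407, -19, 0, 0, -1.383, 85]]}}

```text
clock: 0.9
tcp_pos: [0.4472, -0.27, 0.2559]
orientation: [-2.228, -2.215, 0.0]
contact_force: [0.6, 0.4, 0.3]
grip_width: 0.0852
gripper_force: 0.0
```

```bash
python3 - <<'E'
from h import *
to([.5455,-.055,.25],YAW+np.pi/2)
E
```

```text
t 0.9 tcp [ 0.4472 -0.27    0.2559] -> shift [215.6  97.    5.8] turn [-0.     0.    -0.227] F [0.6 0.4 0.3] w 85.2
```

Call:
{"fn": "step_arm", "kwargs": {"moves": [[216, 97, 6, 0, 0, -0.227, 85], [216, 97, 6, 0, 0, -0.227, 85], [216, 97, 6, 0, 0, -0.227, 85], [216, 97, 6, 0, 0, -0.227, 85], [216, 97, 6, 0, 0, -0.227, 85], [216, 97, 6, 0, 0, -0.227, 85], [216, 97, 6, 0, 0, -0.227, 85]]}}

```text
clock: 1.6
tcp_pos: [0.5464, -0.0564, 0.2496]
orientation: [-1.967, -2.448, 0.001]
contact_force: [0.1, -0.2, 0.2]
grip_width: 0.085
gripper_force: 0.0
```

```bash
python3 - <<'E'
from h import *
to([.5455,-.055,.106],YAW+np.pi/2)
f=grab('wrist'); cv2.imwrite('pics/w1.png',f['image'][:,:,::-1])
E
```

```text
t 1.6 tcp [ 0.5464 -0.0564  0.2496] -> shift [  1.6  -0.4 143.6] turn [-0.001 -0.    -0.004] F [ 0.1 -0.2  0.2] w 85.0
```

View pics/w1.png

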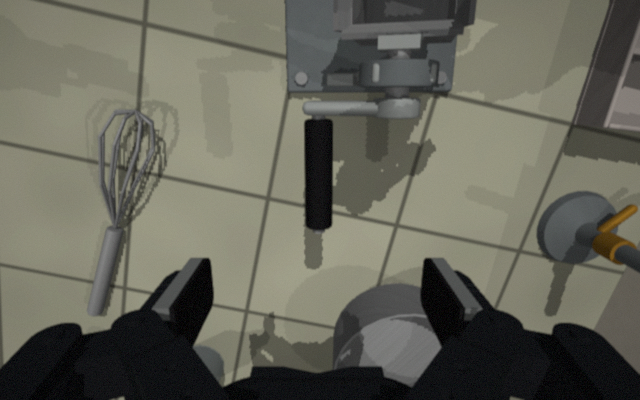

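The wrist view shows the handle at (318,175), centred between the fingers and aligned with them. I'll descend, grip it and turn it upright.

Call:
{"fn": "step_arm", "kwargs": {"moves": [[2, 0, 50, 0, 0, 0, 85], [2, 0, 100, 0, 0, 0, 70], [2, 0, 125, 0, 0, 0, 60], [2, 0, 144, 0, 0, 0, 50], [2, 0, 144, 0, 0, 0, 20], [2, 0, 144, 0, 0, 0, 15], [2, 0, 144, 0, 0, 0, 15], [2, 0, 144, 0, 0, 0, 15]], "grip_force": 40}}

```text
clock: 2.45
tcp_pos: [0.5475, -0.0565, 0.1074]
orientation: [1.97, 2.443, 0.002]
contact_force: [3.7, -3.6, -2.2]
grip_width: 0.0208
gripper_force: 39.4
```

```bash
python3 - <<'E'
from h import *
g=rot([-.055,-.148,.140-.019]); to(g,YAW+np.pi/2)
E
```

```text
t 2.45 tcp [ 0.5475 -0.0565  0.1074] -> shift [  2.3  -3.1 -13.6] turn [ 0.003  0.002 -0.007] F [ 3.7 -3.6 -2.2] w 20.8
```

Call:
{"fn": "step_arm", "kwargs": {"moves": [[1, -1, -5, 0, 0, 0, 15], [1, -2, -10, 0, 0, 0, 15], [1, -2, -14, 0, 0, 0, 15], [1, -2, -14, 0, 0, 0, 15], [1, -2, -14, 0, 0, 0, 15]]}}

```text
clock: 2.95
tcp_pos: [0.5459, -0.0568, 0.1219]
orientation: [1.969, 2.441, 0.001]
contact_force: [4.5, -5.1, 0.3]
grip_width: 0.0208
gripper_force: 40.0
```

```bash
cat >> h.py <<'E'
def cloud(f):
    K,R,t=cam(f);u,v=np.meshgrid(np.arange(640),np.arange(400))
    return (R.T@((np.linalg.inv(K)@np.stack([u.ravel(),v.ravel(),np.ones(u.size)]))*f['depth'].ravel()-t[:,None])).T.reshape(400,640,3)
def inrot(P): d=P-C; return np.stack([d@X,d@Y,d[...,2]],-1)
E
python3 - <<'E'
from h import *
g=rot([-.055,-.148,.140-.019]); to(g,YAW+np.pi/2)
f=grab('top');P=cloud(f);L=inrot(P)
m=(abs(L[...,1])<.12)&(L[...,0]<.2)&(L[...,0]>-.1)&(L[...,2]>.13)&(L[...,2]<.15)&(abs(L[...,1])<.036)&(abs(L[...,0])<.036+.008)
q=L[m];A=np.c_[q[:,:2],np.ones(len(q))];print('rim',len(q),np.linalg.lstsq(A,q[:,2],rcond=None)[0],q.min(0),q.max(0))
m=(L[...,2]>.215)&(L[...,2]<.237)&(L[...,0]>.0)&(L[...,0]<.2)&(abs(L[...,1])<.15)
q=L[m];print('arm',len(q),q.min(0),q.max(0));A=np.c_[q[:,:2],np.ones(len(q))];print(np.linalg.lstsq(A,q[:,2],rcond=None)[0])
vx=cv2.fitLine(q[:,:2].astype(np.float32),cv2.DIST_HUBER,0,.01,.01).ravel();print(vx)
m=(L[...,2]>.243)&(L[...,2]<.27)&(L[...,0]>.05)&(L[...,0]<.2)&(abs(L[...,1])<.15)
q=L[m];print('peg',len(q),np.median(q,0))
cv2.imwrite('pics/t2.png',cv2.resize(f['image'][120:260,200:400,::-1],(800,560)))
# scene stopper of the bottle for cross-check
E
```

```text
t 2.95 tcp [ 0.5459 -0.0568  0.1219] -> shift [ 2.3 -1.5  0.9] turn [ 0.004  0.003 -0.008] F [ 4.5 -5.1  0.3] w 20.8
rim 267 [-0.0422149  -0.01380795  0.13974339] [-0.04199372 -0.03593299  0.13015263] [0.04398732 0.03599646 0.1496439 ]
arm 291 [ 0.04557117 -0.00921966  0.21597834] [0.11042691 0.06638364 0.23594291]
[ 0.00838801 -0.06868598  0.22784146]
[0.67458224 0.7381997  0.07939188 0.02801021]
peg 24 [0.10793078 0.05874332 0.25159043]
```

View pics/t2.png

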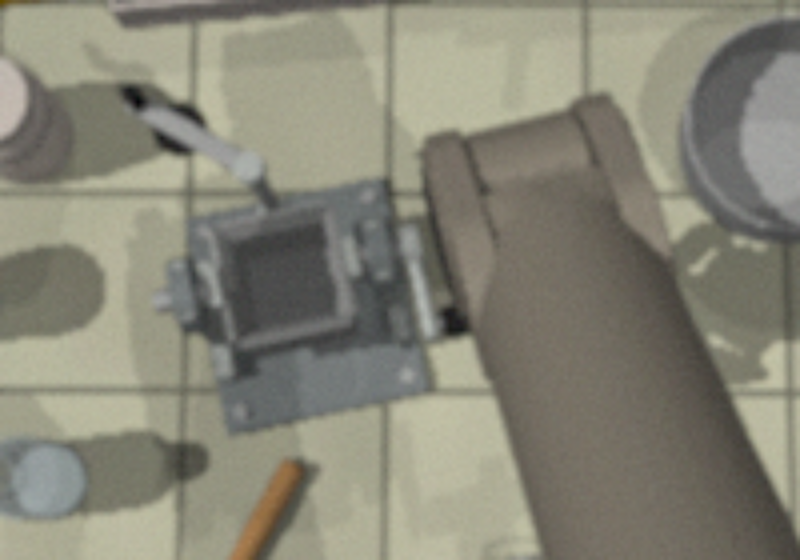

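The top view shows the holder now upright: the mouth is square-on and the keeper arm level at (190,130). I'll correct by 1 mm, release and go to the bottle.

Call:
{"fn": "step_arm", "kwargs": {"moves": [[0, 0, 1, 0, 0, 0, 15], [0, 0, 1, 0, 0, 0, 45], [0, 0, 1, 0, 0, 0, 60], [0, 0, 1, 0, 0, 0, 60], [0, 0, -40, 0, 0, 0, 60], [0, 0, -90, 0, 0, 0, 60], [0, 0, -140, 0, 0, 0, 60], [0, 0, -140, 0, 0, 0, 60]]}}

```text
clock: 3.8
tcp_pos: [0.5478, -0.0537, 0.2672]
orientation: [1.964, 2.44, 0.011]
contact_force: [0.5, 0.8, 0.7]
grip_width: 0.06
gripper_force: 0.0
```

```bash
python3 - <<'E'
from h import *
f=dict(np.load('f_scene.npz'));P=cloud(f)
u,v=proj(f,[.456,-.355,.155]);print(u,v)
B=P[int(v)-15:int(v)+25,int(u)-20:int(u)+20];I=f['image'][int(v)-15:int(v)+25,int(u)-20:int(u)+20].astype(int)
m=(B[...,2]>.137)&(B[...,2]<.16);q=B[m];print(len(q),q.mean(0),q.min(0),q.max(0))
to([.456,-.3555,.26],YAW)
E
```

```text
208.92127213685166 276.63247192430623
158 [ 0.46073204 -0.36009514  0.15067449] [ 0.44512911 -0.37242917  0.13727861] [ 0.47074975 -0.34485794  0.15725916]
t 3.8 tcp [ 0.5478 -0.0537  0.2672] -> shift [-275.2 -154.2    6.3] turn [ 0.012 -0.006  1.565] F [0.5 0.8 0.7] w 60.0
```

Call:
{"fn": "step_arm", "kwargs": {"moves": [[-274, -154, 6, 0.012, -0.006, 1.565, 60], [-274, -154, 6, 0.012, -0.006, 1.565, 60], [-274, -154, 6, 0.012, -0.006, 1.565, 60], [-274, -154, 6, 0.012, -0.006, 1.565, 60], [-274, -154, 6, 0.012, -0.006, 1.565, 60], [-274, -154, 6, 0.012, -0.006, 1.565, 60], [-274, -154, 6, 0.012, -0.006, 1.565, 60], [-274, -154, 6, 0.012, -0.006, 1.565, 60]]}}

```text
clock: 4.6
tcp_pos: [0.4497, -0.3585, 0.2531]
orientation: [-3.011, -0.888, 0.018]
contact_force: [0.4, 1.2, 0.1]
grip_width: 0.0602
gripper_force: 0.0
```

Call:
{"fn": "step_arm", "kwargs": {"moves": [[0, 0, 0, 0, 0, 0.15, 60], [0, 0, 0, 0, 0, 0.3, 60], [0, 0, 0, 0, 0, 0.36, 60], [0, 0, 0, 0, 0, 0.36, 60]]}}

```text
clock: 5.0
tcp_pos: [0.4519, -0.3545, 0.2534]
orientation: [-3.12, -0.354, 0.016]
contact_force: [-0.9, 0.1, 0.5]
grip_width: 0.0602
gripper_force: 0.0
```

```bash
python3 - <<'E'
from h import *
f=grab('wrist'); cv2.imwrite('pics/w2.png',f['image'][:,:,::-1])
P=cloud(f);B=P[(P[...,2]>.146)&(P[...,2]<.16)&(abs(P[...,0]-.457)<.03)&(abs(P[...,1]+.3565)<.03)];print(len(B),B.mean(0) if len(B) else 0, B.min(0) if len(B) else 0,B.max(0) if len(B) else 0)
to([.4573,-.3565,.105],YAW)
E
```

```text
1129 [ 0.45715052 -0.35835034  0.15478074] [ 0.44285931 -0.37197702  0.14604517] [ 0.4693911  -0.34545102  0.15776633]
t 5.05 tcp [ 0.4519 -0.3546  0.2535] -> shift [  6.3   3.4 148.4] turn [-0.002  0.01   0.007] F [-0.1 -0.9 -0.9] w 60.0
```

View pics/w2.png

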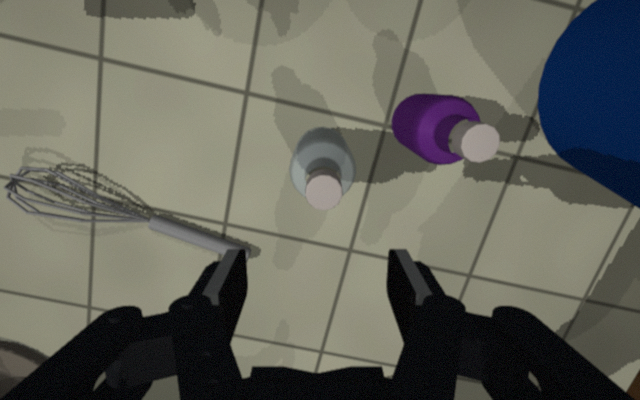

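The wrist view shows the stopper at (323,190), centred between the fingers, with the purple bottle to the right at (440,130) and clear. I'll descend and grip the neck.

Call:
{"fn": "step_arm", "kwargs": {"moves": [[6, 5, 30, 0, 0.01, 0.007, 60], [6, 5, 75, 0, 0.01, 0.007, 60], [6, 5, 110, 0, 0.01, 0.007, 60], [6, 5, 135, 0, 0.01, 0.007, 60], [6, 5, 148, 0, 0.01, 0.007, 60], [6, 5, 148, 0, 0.01, 0.007, 45], [6, 5, 148, 0, 0.01, 0.007, 25], [6, 5, 148, 0, 0.01, 0.007, 22]], "grip_force": 40}}

```text
clock: 5.85
tcp_pos: [0.4583, -0.3592, 0.1073]
orientation: [-3.123, -0.344, -0.003]
contact_force: [0.1, 0.4, -3.7]
grip_width: 0.0292
gripper_force: 39.7
```

Call:
{"fn": "step_arm", "kwargs": {"moves": [[0, 0, 0, 0, 0, 0, 22], [0, 0, 0, 0, 0, 0, 22], [0, 0, 0, 0, 0, 0, 22]], "grip_force": 50}}

```text
clock: 6.15
tcp_pos: [0.4583, -0.3592, 0.1071]
orientation: [-3.123, -0.343, -0.003]
contact_force: [-0.4, 1.0, 5.1]
grip_width: 0.0291
gripper_force: 51.2
```

```bash
python3 - <<'E'
from h import *
to([.4573,-.3565,.105],YAW)
E
```

```text
t 6.15 tcp [ 0.4583 -0.3592  0.1071] -> shift [-0.4 -2.8  2.1] turn [-0.    -0.002 -0.002] F [-0.4  1.   5.1] w 29.1
```

Call:
{"fn": "step_arm", "kwargs": {"moves": [[0, 0, -20, 0, 0, 0, 22], [0, 0, -60, 0, 0, 0, 22], [0, 0, -110, 0, 0, 0, 22], [0, 0, -160, 0, 0, 0, 22], [0, 0, -200, 0, 0, 0, 22], [0, 0, -200, 0, 0, 0, 22]]}}

```text
clock: 6.75
tcp_pos: [0.4599, -0.3609, 0.3124]
orientation: [3.117, 0.342, 0.014]
contact_force: [0.5, -0.4, -3.4]
grip_width: 0.0288
gripper_force: 50.7
```

```bash
python3 - <<'E'
from h import *
to([C[0],C[1],.307],YAW)
E
```

```text
t 6.75 tcp [ 0.4599 -0.3609  0.3124] -> shift [ 202.8 -428.8    4.2] turn [ 0.007 -0.008 -0.003] F [ 0.5 -0.4 -3.4] w 28.8
```

Call:
{"fn": "step_arm", "kwargs": {"moves": [[10, -20, 4, 0, 0, 0, 22], [26, -55, 4, 0, 0, 0, 22], [45, -95, 4, 0, 0, 0, 22], [64, -135, 4, 0, 0, 0, 22], [83, -175, 4, 0, 0, 0, 22], [102, -215, 4, 0, 0, 0, 22], [121, -255, 4, 0, 0, 0, 22], [140, -295, 4, 0, 0, 0, 22]]}}

```text
clock: 7.55
tcp_pos: [0.5292, -0.0392, 0.3008]
orientation: [-3.121, -0.343, 0.004]
contact_force: [0.5, -0.5, -3.5]
grip_width: 0.0291
gripper_force: 50.6
```

Call:
{"fn": "step_arm", "kwargs": {"moves": [[19, -40, 0, 0, 0, 0, 22], [36, -76, 0, 0, 0, 0, 22], [50, -106, 0, 0, 0, 0, 22], [58, -124, 0, 0, 0, 0, 22], [63, -133, 0, 0, 0, 0, 22], [63, -133, 0, 0, 0, 0, 22], [63, -133, 0, 0, 0, 0, 22]]}}

```text
clock: 8.25
tcp_pos: [0.5624, 0.101, 0.3018]
orientation: [-3.123, -0.341, 0.002]
contact_force: [-1.0, -0.2, -3.4]
grip_width: 0.0291
gripper_force: 50.6
```

```bash
python3 - <<'E'
from h import *
to([C[0],C[1],.25],YAW)
f=grab('scene')
u,v=map(int,proj(f,[C[0],C[1],.2]));print(u,v)
cv2.imwrite('pics/s2.png',cv2.resize(f['image'][v-75:v+75,u-100:u+100,::-1],(800,600),interpolation=cv2.INTER_CUBIC))
E
```

```text
t 8.25 tcp [0.5624 0.101  0.3018] -> shift [ 2.8  0.  51.8] turn [-0.     0.001 -0.004] F [-1.  -0.2 -3.4] w 29.1
367 168
```

View pics/s2.png

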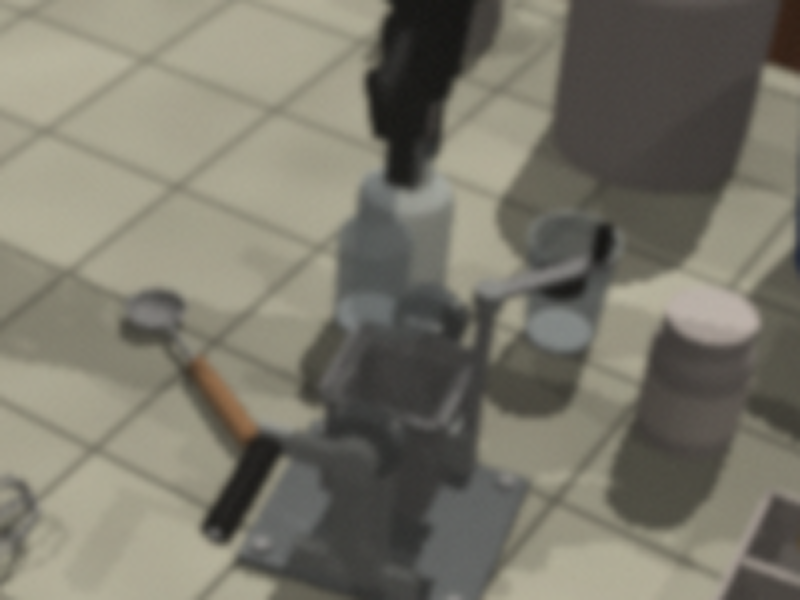

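The scene view shows the bottle held upright above the holder mouth at (400,360). I'll lower it in stages.

Call:
{"fn": "step_arm", "kwargs": {"moves": [[3, 0, 15, 0, 0, -0.004, 22], [3, 0, 30, 0, 0, -0.004, 22], [3, 0, 40, 0, 0, -0.004, 22], [3, 0, 50, 0, 0, -0.004, 22], [3, 0, 58, 0, 0, -0.004, 22], [3, 0, 66, 0, 0, -0.004, 22]]}}

```text
clock: 8.9
tcp_pos: [0.5659, 0.1033, 0.2361]
orientation: [-3.121, -0.349, -0.001]
contact_force: [0.3, -1.1, -2.7]
grip_width: 0.0289
gripper_force: 50.7
```

```bash
python3 - <<'E'
from h import *
to([C[0],C[1],.167],YAW);print(r.get_obs()['moment'])
E
```

```text
t 8.9 tcp [0.5659 0.1033 0.2361] -> shift [-1.2  1.6 69.1] turn [-0.001 -0.001  0.002] F [ 0.3 -1.1 -2.7] w 28.9
[-0.26261847 -0.07940196  0.04585162]
```

Call:
{"fn": "step_arm", "kwargs": {"moves": [[-1, 1, 8, 0, 0, 0, 22], [-1, 1, 16, 0, 0, 0, 22], [-1, 1, 24, 0, 0, 0, 22], [-1, 1, 32, 0, 0, 0, 22], [-1, 1, 40, 0, 0, 0, 22], [-1, 1, 48, 0, 0, 0, 22], [-1, 1, 54, 0, 0, 0, 22], [-1, 1, 58, 0, 0, 0, 22]]}}

```text
clock: 9.7
tcp_pos: [0.5652, 0.1025, 0.1782]
orientation: [-3.121, -0.349, -0.001]
contact_force: [1.4, 0.1, -3.2]
grip_width: 0.029
gripper_force: 50.7
```

Now slowly down until contact.

Call:
{"fn": "step_arm", "kwargs": {"moves": [[0, 0, 3, 0, 0, 0, 22], [0, 0, 6, 0, 0, 0, 22], [0, 0, 8, 0, 0, 0, 22], [0, 0, 9, 0, 0, 0, 22], [0, 0, 9, 0, 0, 0, 22]]}}

```text
clock: 10.2
tcp_pos: [0.5651, 0.1024, 0.1697]
orientation: [-3.121, -0.349, -0.001]
contact_force: [2.1, 0.5, -3.3]
grip_width: 0.0292
gripper_force: 50.7
```

Call:
{"fn": "step_arm", "kwargs": {"moves": [[0, 0, 1, 0, 0, 0, 22], [0, 0, 2, 0, 0, 0, 22], [0, 0, 3, 0, 0, 0, 22], [0, 0, 3, 0, 0, 0, 22]]}}

```text
clock: 10.6
tcp_pos: [0.5654, 0.1026, 0.1673]
orientation: [-3.121, -0.349, -0.002]
contact_force: [2.1, 0.1, 2.9]
grip_width: 0.0288
gripper_force: 51.3
```

Call:
{"fn": "step_arm", "kwargs": {"moves": [[0, 0, 0, 0, 0, 0, 34], [0, 0, 0, 0, 0, 0, 45], [0, 0, 0, 0, 0, 0, 50], [0, 0, -15, 0, 0, 0, 50], [0, 0, -50, 0, 0, 0, 50], [0, 0, -100, 0, 0, 0, 50], [0, 0, -150, 0, 0, 0, 50], [0, 0, -150, 0, 0, 0, 0]]}}

```text
clock: 11.4
tcp_pos: [0.5683, 0.1037, 0.3256]
orientation: [-3.119, -0.349, -0.022]
contact_force: [-0.6, -0.2, -0.0]
grip_width: 0.0367
gripper_force: 0.0
```

```bash
python3 - <<'E'
from h import *
f=grab('scene');L=inrot(cloud(f))
q=L[(L[...,2]>.19)&(L[...,2]<.225)&(np.hypot(L[...,0],L[...,1])<.03)];print('stopper',len(q),q.mean(0),q.max(0))
q=L[(L[...,2]>.237)&(L[...,2]<.262)&(L[...,0]>.06)&(abs(L[...,1]-.05)<.08)&(L[...,0]<.15)];print('peg',len(q),np.median(q,0),q.min(0),q.max(0))
to(rot([.052+.080*np.cos(.5),.105,.32]),YAW)
E
```

```text
stopper 128 [ 0.0030004  -0.00458872  0.20669944] [0.01501817 0.01244697 0.21682189]
peg 33 [0.1109446  0.05391805 0.24817544] [0.10517033 0.04963371 0.23741972] [0.11621682 0.06106808 0.25441683]
t 11.45 tcp [0.5668 0.103  0.3218] -> shift [ 120.4 -103.7    3. ] turn [-0.001 -0.009  0.002] F [-0.2 -0.5 -0.7] w 29.1
```

```bash
python3 - <<'E'
from h import *
to(rot([.1075,.058,.30]),YAW)
E
```

```text
t 11.45 tcp [0.5668 0.103  0.3218] -> shift [105.4 -56.7  22.8] turn [-0.001 -0.009  0.002] F [-0.2 -0.5 -0.7] w 29.1
```

Call:
{"fn": "step_arm", "kwargs": {"moves": [[40, -20, 0, 0, -0.009, 0, 45], [80, -40, 10, 0, -0.009, 0, 45], [105, -57, 20, 0, -0.009, 0, 45], [105, -57, 22, 0, -0.009, 0, 45], [105, -57, 22, 0, -0.009, 0, 45]]}}

```text
clock: 11.95
tcp_pos: [0.6538, 0.1811, 0.2928]
orientation: [3.122, 0.351, -0.019]
contact_force: [-0.6, -0.7, -0.1]
grip_width: 0.0451
gripper_force: 0.0
```

```bash
python3 - <<'E'
from h import *
f=grab('wrist');L=inrot(cloud(f))
q=L[(L[...,2]>.247)&(L[...,2]<.262)&(L[...,0]>.06)&(abs(L[...,1]-.05)<.08)&(L[...,0]<.15)];print('peg',len(q),np.median(q,0),q.min(0),q.max(0))
to(rot([.1075,.058,.236]),YAW)
cv2.imwrite('pics/w3.png',f['image'][:,:,::-1])
E
```

```text
peg 398 [0.1102683  0.05764014 0.25364621] [0.10323022 0.05213654 0.24700462] [0.11474913 0.06369912 0.25578865]
t 12.0 tcp [0.6541 0.1803 0.2938] -> shift [ 4.1 -0.7 57.8] turn [-0.001  0.011  0.002] F [ 0.6 -1.1  0.9] w 45.2
```

View pics/w3.png

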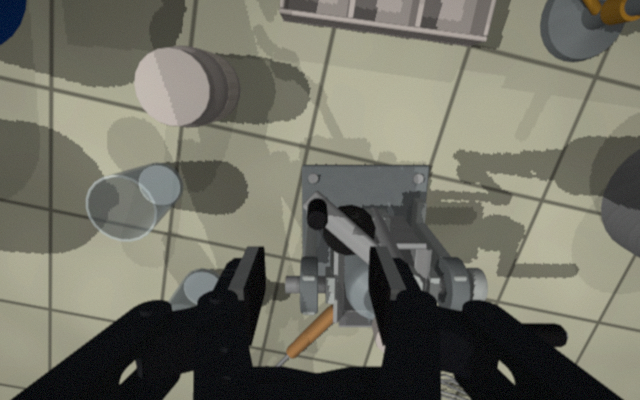

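The wrist view shows the peg at (317,213), laterally centred, with the bottle seated at (360,290). I'll descend and grip the peg.

Call:
{"fn": "step_arm", "kwargs": {"moves": [[6, -1, 20, 0, 0.011, 0, 45], [6, -1, 40, 0, 0.011, 0, 45], [6, -1, 52, 0, 0.011, 0, 40], [6, -1, 57, 0, 0.011, 0, 30], [6, -1, 57, 0, 0.011, 0, 10], [6, -1, 57, 0, 0.011, 0, 5], [6, -1, 57, 0, 0.011, 0, 5], [6, -1, 57, 0, 0.011, 0, 5]], "grip_force": 20}}

```text
clock: 12.8
tcp_pos: [0.6598, 0.1828, 0.2382]
orientation: [-3.121, -0.349, -0.003]
contact_force: [-1.2, -2.3, -0.8]
grip_width: 0.0106
gripper_force: 20.5
```

```bash
python3 - <<'E'
from h import *
to(rot([.1075,.058,.236]),YAW)
p=inrot(r.get_obs()['tcp_pos']);print(p)
k0=np.pi-np.arctan2(p[1],p[0]-.052);print(k0,np.hypot(p[1],p[0]-.052))
for k in np.linspace(k0,0,17)[1:]:
    print(((.052-.08*np.cos(k)-p[0])*1e3).round(1),(-(.08*np.sin(k)-p[1])*1e3).round(1))
E
```

```text
t 12.8 tcp [0.6598 0.1828 0.2382] -> shift [-2.7  0.4  2.2] turn [-0.001 -0.002  0.001] F [-1.2 -2.3 -0.8] w 10.6
[0.11022991 0.05841069 0.23820258]
2.354644586720385 0.08247745669662851
-10.7 -5.9
-20.6 -12.2
-31.4 -16.9
-42.7 -20.1
-54.4 -21.5
-66.1 -21.2
-77.7 -19.2
-88.9 -15.5
-99.4 -10.2
-109.0 -3.4
-117.5 4.7
-124.8 14.0
-130.6 24.2
-134.8 35.2
-137.4 46.7
-138.2 58.4
```

Call:
{"fn": "step_arm", "kwargs": {"moves": [[-10, -6, 0, 0, 0, 0, 5], [-20, -12, 0, 0, 0, 0, 5], [-31, -17, 0, 0, 0, 0, 5], [-43, -20, 0, 0, 0, 0, 5], [-54, -21, 0, 0, 0, 0, 5], [-66, -21, 0, 0, 0, 0, 5], [-78, -19, 0, 0, 0, 0, 5], [-89, -15, 0, 0, 0, 0, 5]]}}

```text
clock: 13.6
tcp_pos: [0.5707, 0.1771, 0.2391]
orientation: [-3.122, -0.347, -0.011]
contact_force: [6.3, -2.3, 8.9]
grip_width: 0.0108
gripper_force: 21.5
```

```bash
python3 - <<'E'
from h import *
p=inrot(r.get_obs()['tcp_pos']);print(p)
to(rot([-.028,-.002,.238]),YAW)
k0=np.pi-np.arctan2(p[1],p[0]-.052);print(k0,np.hypot(p[1],p[0]-.052))
for k in np.linspace(k0,0,9)[1:]:
    print(((.052-.08*np.cos(k)-p[0])*1e3).round(1),(-(.08*np.sin(k)-p[1])*1e3).round(1))
E
```

```text
[0.02199987 0.07245631 0.23909869]
t 13.6 tcp [0.5707 0.1771 0.2391] -> shift [-50.1  74.4   0.7] turn [ 0.    -0.007  0.001] F [ 6.3 -2.3  8.9] w 10.8
1.1782416235852267 0.07842145986298314
-11.1 3.8
-20.7 10.6
-29.3 18.7
-36.5 28.0
-42.3 38.2
-46.6 49.2
-49.1 60.7
-50.0 72.5
```

Call:
{"fn": "step_arm", "kwargs": {"moves": [[-11, 4, -1, 0, 0, 0, 5], [-21, 11, -1, 0, 0, 0, 5], [-29, 19, -1, 0, 0, 0, 5], [-36, 28, -1, 0, 0, 0, 5], [-42, 38, -1, 0, 0, 0, 5], [-47, 49, -1, 0, 0, 0, 5], [-49, 61, -1, 0, 0, 0, 5], [-50, 73, -1, 0, 0, 0, 5]]}}

```text
clock: 14.4
tcp_pos: [0.5362, 0.0947, 0.2379]
orientation: [-3.121, -0.349, 0.0]
contact_force: [-1.8, 1.7, -1.2]
grip_width: 0.0107
gripper_force: 20.9
```

Call:
{"fn": "step_arm", "kwargs": {"moves": [[0, 2, 0, 0, 0, 0, 5], [0, 3, 0, 0, 0, 0, 5], [0, 3, 0, 0, 0, 0, 5]]}}

```text
clock: 14.7
tcp_pos: [0.5371, 0.0942, 0.2383]
orientation: [-3.118, -0.35, -0.001]
contact_force: [-4.8, 6.4, 0.0]
grip_width: 0.0105
gripper_force: 21.1
```

```bash
python3 - <<'E'
from h import *
p=inrot(r.get_obs()['tcp_pos']);print(p)
to(rot([-.028,-.002,.238]),YAW)
E
```

```text
[-0.02890028 -0.00110009  0.23826396]
t 14.7 tcp [0.5371 0.0942 0.2383] -> shift [0.9 0.9 0.3] turn [-0.004 -0.001  0.002] F [-4.8  6.4  0. ] w 10.5
```

Call:
{"fn": "step_arm", "kwargs": {"moves": [[0, 1, 0, 0, 0, 0, 5], [0, 2, 0, 0, 0, 0, 5]]}}

```text
clock: 14.9
tcp_pos: [0.5373, 0.094, 0.2383]
orientation: [-3.116, -0.352, -0.001]
contact_force: [-6.3, 11.9, 0.1]
grip_width: 0.0108
gripper_force: 21.2
```

Call:
{"fn": "step_arm", "kwargs": {"moves": [[0, -2, 0, 0, 0, 0, 12], [0, -2, 0, 0, 0, 0, 22], [0, -2, 0, 0, 0, 0, 35], [0, -2, 0, 0, 0, 0, 35], [0, -2, -30, 0, 0, 0, 35], [0, -2, -70, 0, 0, 0, 40], [0, -2, -90, 0, 0, 0, 50]]}}

```text
clock: 15.6
tcp_pos: [0.5391, 0.0925, 0.3317]
orientation: [-3.121, -0.347, -0.011]
contact_force: [1.2, -0.1, -0.8]
grip_width: 0.0499
gripper_force: 0.0
```

```bash
python3 - <<'E'
from h import *
f=grab('scene');L=inrot(cloud(f))
q=L[(L[...,2]>.242)&(L[...,2]<.26)&(abs(L[...,1])<.05)&(abs(L[...,0]+.028)<.03)];print('peg',len(q),np.median(q,0),q.min(0),q.max(0))
q=L[(L[...,2]>.22)&(L[...,2]<.236)&(abs(L[...,1])<.05)&(L[...,0]>-.05)&(L[...,0]<.06)];print('arm',len(q),cv2.fitLine(q[:,:2].astype(np.float32),cv2.DIST_HUBER,0,.01,.01).ravel())
q=L[(abs(L[...,1]+.14)<.05)&(abs(L[...,0]+.055)<.03)&(L[...,2]>.1)];print('handle',len(q),q.mean(0),q.max(0))
to(rot([-.055,-.148,.25]),YAW+np.pi/2)
cv2.imwrite('pics/s3.png',cv2.resize(f['image'][95:245,265:465,::-1],(800,600),interpolation=cv2.INTER_CUBIC))
E
```

```text
peg 27 [-0.0267672  -0.00392996  0.25067075] [-0.03254644 -0.00868176  0.2426756 ] [-0.02174981  0.00388505  0.25451109]
arm 242 [ 0.99971956 -0.02368171  0.01781569 -0.00661974]
handle 315 [-0.04723464 -0.13503007  0.14439691] [-0.02526828 -0.09011361  0.15173723]
t 15.65 tcp [0.5402 0.0928 0.3343] -> shift [-29.8 145.   83.8] turn [ 0.008 -0.009 -1.57 ] F [0.6 0.9 2.4] w 50.0
```

View pics/s3.png

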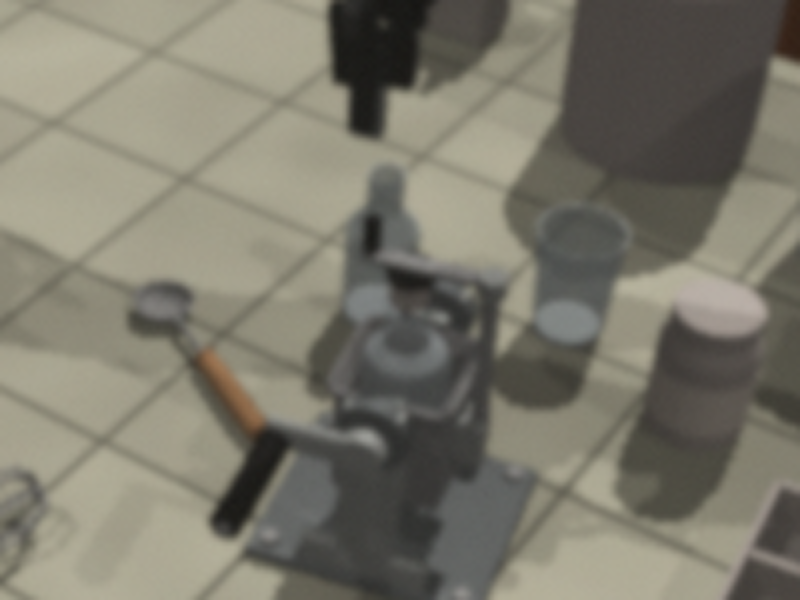

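The scene view shows the keeper arm closed across the stopper, with the peg at (372,232), the bottle seated, and the handle level at (250,480). I'll go to the handle.

Call:
{"fn": "step_arm", "kwargs": {"moves": [[-5, 40, 0, 0, 0, -0.14, 60], [-15, 80, 0, 0, 0, -0.28, 60], [-29, 120, 0, 0, 0, -0.42, 60], [-29, 145, 0, 0, 0, -0.56, 60], [-29, 145, 20, 0, 0, -0.7, 60], [-29, 145, 40, 0, 0, -0.84, 60], [-29, 145, 60, 0, 0, -0.98, 60], [-29, 145, 80, 0, 0, -1.12, 60]]}}

```text
clock: 16.45
tcp_pos: [0.5416, -0.0558, 0.2472]
orientation: [2.455, 1.96, 0.004]
contact_force: [0.3, 0.4, 0.7]
grip_width: 0.0601
gripper_force: 0.0
```

Call:
{"fn": "step_arm", "kwargs": {"moves": [[0, 0, 0, 0, 0, -0.14, 60], [0, 0, 0, 0, 0, -0.28, 60], [0, 0, 0, 0, 0, -0.42, 60], [0, 0, 0, 0, 0, -0.45, 60], [0, 0, 0, 0, 0, -0.45, 60]]}}

```text
clock: 16.95
tcp_pos: [0.5416, -0.0554, 0.248]
orientation: [1.965, 2.45, 0.004]
contact_force: [0.1, 0.2, 0.1]
grip_width: 0.06
gripper_force: 0.0
```

```bash
python3 - <<'E'
from h import *
to(rot([-.055,-.148,.121]),YAW+np.pi/2)
E
```

```text
t 16.95 tcp [ 0.5416 -0.0554  0.248 ] -> shift [-1.00e-01  2.00e+00  1.27e+02] turn [ 0.002 -0.001 -0.002] F [0.1 0.2 0.1] w 60.0
```

Call:
{"fn": "step_arm", "kwargs": {"moves": [[0, 2, 40, 0, 0, 0, 60], [0, 2, 80, 0, 0, 0, 60], [0, 2, 110, 0, 0, 0, 60], [0, 2, 127, 0, 0, 0, 50], [0, 2, 127, 0, 0, 0, 30], [0, 2, 127, 0, 0, 0, 15], [0, 2, 127, 0, 0, 0, 15], [0, 2, 127, 0, 0, 0, 15]], "grip_force": 50}}

```text
clock: 17.75
tcp_pos: [0.5452, -0.0539, 0.1223]
orientation: [1.96, 2.451, 0.008]
contact_force: [4.2, 1.2, -4.0]
grip_width: 0.0201
gripper_force: 49.1
```

```bash
python3 - <<'E'
from h import *
to(rot([-.055,-.148,.121]),YAW+np.pi/2); print(inrot(r.get_obs()['tcp_pos']))
for th in np.linspace(0,np.pi,17)[1:]: print((55*(1-np.cos(th))).round(1),(-55*np.sin(th)).round(1))
E
```

```text
t 17.75 tcp [ 0.5452 -0.0539  0.1223] -> shift [-0.7 -1.5  1.3] turn [ 0.006 -0.001  0.001] F [ 4.2  1.2 -4. ] w 20.1
[-0.05347233 -0.14734767  0.12226308]
1.1 -10.7
4.2 -21.0
9.3 -30.6
16.1 -38.9
24.4 -45.7
34.0 -50.8
44.3 -53.9
55.0 -55.0
65.7 -53.9
76.0 -50.8
85.6 -45.7
93.9 -38.9
100.7 -30.6
105.8 -21.0
108.9 -10.7
110.0 -0.0
```

Call:
{"fn": "step_arm", "kwargs": {"moves": [[1, 1, -11, 0, 0, 0, 15], [1, 4, -21, 0, 0, 0, 15], [1, 9, -31, 0, 0, 0, 15], [1, 16, -39, 0, 0, 0, 15], [1, 24, -46, 0, 0, 0, 15], [1, 34, -51, 0, 0, 0, 15], [1, 44, -54, 0, 0, 0, 15], [1, 55, -55, 0, 0, 0, 15]]}}

```text
clock: 18.55
tcp_pos: [0.5947, -0.0428, 0.1777]
orientation: [-1.962, -2.451, 0.006]
contact_force: [-10.9, -4.9, 11.0]
grip_width: 0.0202
gripper_force: 52.3
```

```bash
python3 - <<'E'
from h import *
to(rot([0,-.148,.176]),YAW+np.pi/2); print(inrot(r.get_obs()['tcp_pos']))
to(rot([0.055,-.148,.121]),YAW+np.pi/2)
E
```

```text
t 18.55 tcp [ 0.5947 -0.0428  0.1777] -> shift [-0.6  2.8  1.7] turn [-0.004  0.001 -0.   ] F [-10.9  -4.9  11. ] w 20.2
[-0.00277686 -0.14734917  0.17766828]
t 18.55 tcp [ 0.5947 -0.0428  0.1777] -> shift [-0.6 58.  56.4] turn [-0.004  0.001 -0.   ] F [-10.9  -4.9  11. ] w 20.2
```

Call:
{"fn": "step_arm", "kwargs": {"moves": [[0, 11, 1, 0, 0, 0, 15], [0, 21, 4, 0, 0, 0, 15], [0, 31, 9, 0, 0, 0, 15], [0, 39, 16, 0, 0, 0, 15], [0, 46, 24, 0, 0, 0, 15], [0, 51, 34, 0, 0, 0, 15], [0, 54, 44, 0, 0, 0, 15], [0, 55, 55, 0, 0, 0, 15]]}}

```text
clock: 19.35
tcp_pos: [0.6528, -0.0297, 0.1237]
orientation: [1.961, 2.45, 0.006]
contact_force: [-3.7, -4.0, 6.8]
grip_width: 0.0205
gripper_force: 51.8
```

```bash
python3 - <<'E'
from h import *
to(rot([0.055,-.148,.121]),YAW+np.pi/2)
f=grab('scene')
cv2.imwrite('pics/s4.png',cv2.resize(f['image'][95:245,265:465,::-1],(800,600),interpolation=cv2.INTER_CUBIC))
E
```

```text
t 19.35 tcp [ 0.6528 -0.0297  0.1237] -> shift [-0.7 -1.8  2.7] turn [ 0.005  0.001 -0.   ] F [-3.7 -4.   6.8] w 20.5
```

View pics/s4.png

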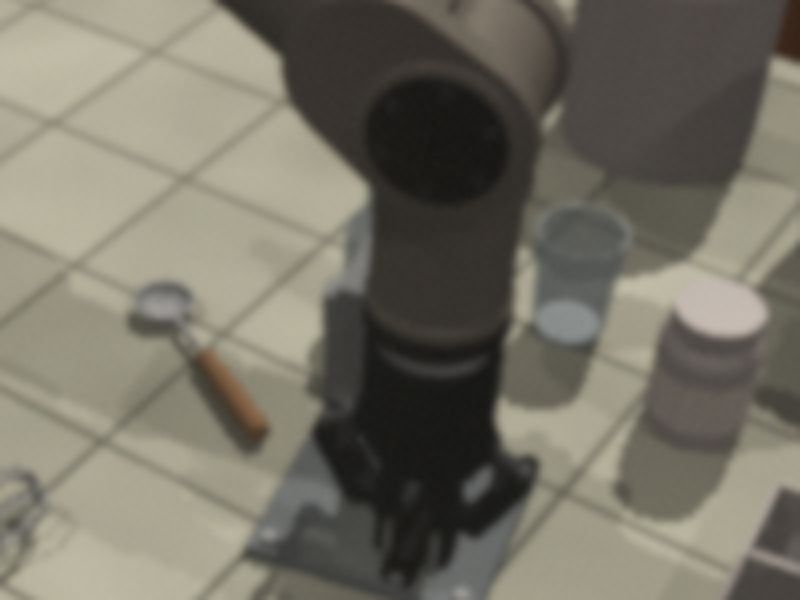

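The arm hides the rotator here, but the handle reached the +x side with only small forces. I'll add a small downward correction and hold for well over a second.

Call:
{"fn": "step_arm", "kwargs": {"moves": [[0, 0, 2, 0, 0, 0, 15], [0, 0, 2, 0, 0, 0, 15], [0, 0, 2, 0, 0, 0, 15], [0, 0, 2, 0, 0, 0, 15], [0, 0, 2, 0, 0, 0, 15], [0, 0, 2, 0, 0, 0, 15], [0, 0, 2, 0, 0, 0, 15], [0, 0, 2, 0, 0, 0, 15]]}}

```text
clock: 20.2
tcp_pos: [0.6525, -0.0297, 0.1209]
orientation: [1.961, 2.45, 0.007]
contact_force: [3.8, -4.7, 3.2]
grip_width: 0.0202
gripper_force: 51.4
```

```bash
python3 - <<'E'
from h import *
to(rot([0.055,-.148,.121]),YAW+np.pi/2)
L=inrot(cloud(grab('top')))
q=L[(abs(L[...,0])<.03)&(abs(L[...,1])<.03)&(L[...,2]>.19)&(L[...,2]<.25)]
if len(q)>20: print('sleeve bottom',len(q),np.linalg.lstsq(np.c_[q[:,:2],np.ones(len(q))],q[:,2],rcond=None)[0])
E
```

```text
t 20.2 tcp [ 0.6525 -0.0297  0.1209] -> shift [-0.8 -1.5 -0.1] turn [ 0.006  0.    -0.   ] F [ 3.8 -4.7  3.2] w 20.2
sleeve bottom 579 [-0.03727223 -0.00177424  0.22469192]
```

Call:
{"fn": "step_arm", "kwargs": {"moves": [[0, 0, 0, 0, 0, 0, 15], [0, 0, 0, 0, 0, 0, 15], [0, 0, 0, 0, 0, 0, 15], [0, 0, 0, 0, 0, 0, 15], [0, 0, 0, 0, 0, 0, 15], [0, 0, 0, 0, 0, 0, 15], [0, 0, 0, 0, 0, 0, 15], [0, 0, 0, 0, 0, 0, 15]]}}

```text
clock: 21.05
tcp_pos: [0.6525, -0.0297, 0.1209]
orientation: [1.961, 2.45, 0.007]
contact_force: [3.3, -4.0, 3.2]
grip_width: 0.0203
gripper_force: 51.4
```

```bash
python3 - <<'E'
from h import *
L=inrot(cloud(dict(np.load('f_top.npz'))))
q=L[(L[...,2]<.006)&(L[...,2]>-.02)&(abs(L[...,0])<.4)&(abs(L[...,1])<.4)]
print(len(q),np.linalg.lstsq(np.c_[q[:,:2],np.ones(len(q))],q[:,2],rcond=None)[0])
E
```

```text
41025 [ 2.22591215e-04 -8.88900094e-05 -5.00791658e-05]
```

Call:
{"fn": "step_arm", "kwargs": {"moves": [[0, 0, -1.5, 0, 0, 0, 15], [0, 0, -1.5, 0, 0, 0, 15], [0, 0, -1.5, 0, 0, 0, 15], [0, 0, -1.5, 0, 0, 0, 15], [0, 0, -1.5, 0, 0, 0, 15], [0, 0, -1.5, 0, 0, 0, 15], [0, 0, -1.5, 0, 0, 0, 15], [0, 0, -1.5, 0, 0, 0, 15]]}}

```text
clock: 21.85
tcp_pos: [0.6525, -0.0296, 0.1217]
orientation: [1.961, 2.45, 0.007]
contact_force: [4.7, -4.4, -2.6]
grip_width: 0.0205
gripper_force: 50.7
```

Call:
{"fn": "step_arm", "kwargs": {"moves": [[0, 0, 0, 0, 0, 0, 15], [0, 0, 0, 0, 0, 0, 15], [0, 0, 0, 0, 0, 0, 15], [0, 0, 0, 0, 0, 0, 15]]}}

```text
clock: 22.25
tcp_pos: [0.6525, -0.0297, 0.1217]
orientation: [1.961, 2.45, 0.007]
contact_force: [5.1, -4.1, -1.7]
grip_width: 0.0204
gripper_force: 50.7
```

```bash
python3 - <<'E'
from h import *
to(rot([0.055,-.148,.121]),YAW+np.pi/2)
L=inrot(cloud(grab('top')))
q=L[(abs(L[...,0])<.03)&(abs(L[...,1])<.03)&(L[...,2]>.19)&(L[...,2]<.25)]
print('sleeve bottom',len(q),np.linalg.lstsq(np.c_[q[:,:2],np.ones(len(q))],q[:,2],rcond=None)[0])
E
```

```text
t 22.25 tcp [ 0.6525 -0.0297  0.1217] -> shift [-0.8 -1.5  0.7] turn [ 0.006 -0.     0.   ] F [ 5.1 -4.1 -1.7] w 20.4
sleeve bottom 585 [-0.03537108  0.00082615  0.22479213]
```

Call:
{"fn": "step_arm", "kwargs": {"moves": [[0, 0, -2.5, 0, 0, 0, 15], [0, 0, -2.5, 0, 0, 0, 15], [0, 0, -2.5, 0, 0, 0, 15], [0, 0, -2.5, 0, 0, 0, 15], [0, 0, -2.5, 0, 0, 0, 15], [0, 0, -2.5, 0, 0, 0, 15], [0, 0, -2.5, 0, 0, 0, 15], [0, 0, -2.5, 0, 0, 0, 15]]}}

```text
clock: 23.1
tcp_pos: [0.6525, -0.0297, 0.1241]
orientation: [1.961, 2.45, 0.007]
contact_force: [6.2, -3.5, -2.7]
grip_width: 0.0205
gripper_force: 50.8
```

Call:
{"fn": "step_arm", "kwargs": {"moves": [[0, 0, 0, 0, 0, 0, 15], [0, 0, 0, 0, 0, 0, 15], [0, 0, 0, 0, 0, 0, 15], [0, 0, 0, 0, 0, 0, 15], [0, 0, 0, 0, 0, 0, 15]]}}

```text
clock: 23.6
tcp_pos: [0.6525, -0.0297, 0.1241]
orientation: [1.961, 2.45, 0.007]
contact_force: [6.1, -4.8, -2.4]
grip_width: 0.0205
gripper_force: 50.8
```

```bash
python3 - <<'E'
from h import *
to(rot([0.055,-.148,.121]),YAW+np.pi/2)
L=inrot(cloud(grab('top')))
q=L[(abs(L[...,0])<.03)&(abs(L[...,1])<.03)&(L[...,2]>.19)&(L[...,2]<.25)]
print('sleeve bottom',len(q),np.linalg.lstsq(np.c_[q[:,:2],np.ones(len(q))],q[:,2],rcond=None)[0])
E
```

```text
t 23.6 tcp [ 0.6525 -0.0297  0.1241] -> shift [-0.8 -1.5  3.1] turn [ 0.006 -0.     0.   ] F [ 6.1 -4.8 -2.4] w 20.5
sleeve bottom 591 [ 1.98762297e-02 -8.66099538e-05  2.24610850e-01]
```

Call:
{"fn": "step_arm", "kwargs": {"moves": [[0, -1, -11, 0, 0, 0, 15], [0, -4, -21, 0, 0, 0, 15], [0, -9, -31, 0, 0, 0, 15], [0, -16, -39, 0, 0, 0, 15], [0, -24, -46, 0, 0, 0, 15], [0, -34, -51, 0, 0, 0, 15], [0, -44, -54, 0, 0, 0, 15], [0, -55, -55, 0, 0, 0, 15]]}}

```text
clock: 24.45
tcp_pos: [0.5967, -0.0422, 0.1785]
orientation: [1.962, 2.452, 0.003]
contact_force: [2.8, -6.1, -6.8]
grip_width: 0.0204
gripper_force: 50.7
```

Call:
{"fn": "step_arm", "kwargs": {"moves": [[0, -11, 1, 0, 0, 0, 15], [0, -21, 4, 0, 0, 0, 15], [0, -31, 9, 0, 0, 0, 15], [0, -39, 16, 0, 0, 0, 15], [0, -46, 24, 0, 0, 0, 15], [0, -51, 34, 0, 0, 0, 15], [0, -54, 44, 0, 0, 0, 15], [0, -55, 54, 0, 0, 0, 15]]}}

```text
clock: 25.25
tcp_pos: [0.5453, -0.0538, 0.1255]
orientation: [1.96, 2.45, 0.007]
contact_force: [2.8, -4.4, 5.2]
grip_width: 0.0204
gripper_force: 52.0
```

Call:
{"fn": "step_arm", "kwargs": {"moves": [[0, 0, 1, 0, 0, 0, 15], [0, 0, 1, 0, 0, 0, 15], [0, 0, 1, 0, 0, 0, 15]]}}

```text
clock: 25.55
tcp_pos: [0.5452, -0.0538, 0.1239]
orientation: [1.96, 2.45, 0.007]
contact_force: [4.7, -5.3, -2.4]
grip_width: 0.0203
gripper_force: 51.3
```

```bash
cat > up.py <<'E'
from h import *
to(rot([-.055,-.148,.1232]),YAW+np.pi/2)
L=inrot(cloud(grab('top')))
q=L[(L[...,0]>-.018)&(L[...,0]<.058)&(abs(L[...,1])<.005)&(L[...,2]>.222)&(L[...,2]<.238)]
print('arm',len(q),np.linalg.lstsq(np.c_[q[:,0],np.ones(len(q))],q[:,2],rcond=None)[0])
q=L[(L[...,0]>-.04)&(L[...,0]<.06)&(abs(L[...,1])<.04)&(L[...,2]>.222)&(L[...,2]<.238)]
print('line',cv2.fitLine(q[:,:2].astype(np.float32),cv2.DIST_HUBER,0,.01,.01).ravel())
E
python3 up.py
```

```text
t 25.55 tcp [ 0.5452 -0.0538  0.1239] -> shift [-0.7 -1.5  0.7] turn [ 0.006 -0.     0.   ] F [ 4.7 -5.3 -2.4] w 20.3
arm 120 [0.013512   0.22946421]
line [ 9.9940592e-01  3.4464184e-02  2.3439001e-02 -1.7542194e-05]
```

Call:
{"fn": "step_arm", "kwargs": {"moves": [[0, 0, 0, 0, 0, 0, 30], [0, 0, 0, 0, 0, 0, 50], [0, 0, 0, 0, 0, 0, 60], [0, 0, 0, 0, 0, 0, 60], [0, 0, -40, 0, 0, 0, 60], [0, 0, -90, 0, 0, 0, 60], [-40, 0, -140, 0, 0, 0, 60], [-90, 0, -150, 0, 0, 0, 60]]}}

```text
clock: 26.4
tcp_pos: [0.5626, -0.1268, 0.2738]
orientation: [1.95, 2.456, 0.011]
contact_force: [1.6, -0.1, 0.3]
grip_width: 0.0603
gripper_force: 0.0
```

Call:
{"fn": "step_arm", "kwargs": {"moves": [[-50, 0, 0, 0, 0, 0, 60], [-100, 0, 0, 0, 0, 0, 60], [-130, 0, 0, 0, 0, 0, 60], [-130, 0, 0, 0, 0, 0, 60], [-130, 0, 0, 0, 0, 0, 60], [-130, 0, 0, 0, 0, 0, 60]]}}

```text
clock: 27.0
tcp_pos: [0.5892, -0.2546, 0.2686]
orientation: [-1.959, -2.456, -0.006]
contact_force: [-0.4, -0.1, 0.0]
grip_width: 0.0598
gripper_force: 0.0
```

```bash
python3 up.py; python3 - <<'E'
from h import *
f=grab('scene')
cv2.imwrite('pics/s5.png',cv2.resize(f['image'][95:245,265:465,::-1],(800,600),interpolation=cv2.INTER_CUBIC))
E
```

```text
t 27.0 tcp [ 0.5892 -0.2546  0.2686] -> shift [ 2.044e+02 -1.000e-01  1.459e+02] turn [ 0.003 -0.002  0.003] F [-0.4 -0.1  0. ] w 59.8
arm 121 [-0.0112648   0.22989182]
line [ 9.99841988e-01  1.77747291e-02  1.49641335e-02 -2.77289597e-04]
```

View pics/s5.png

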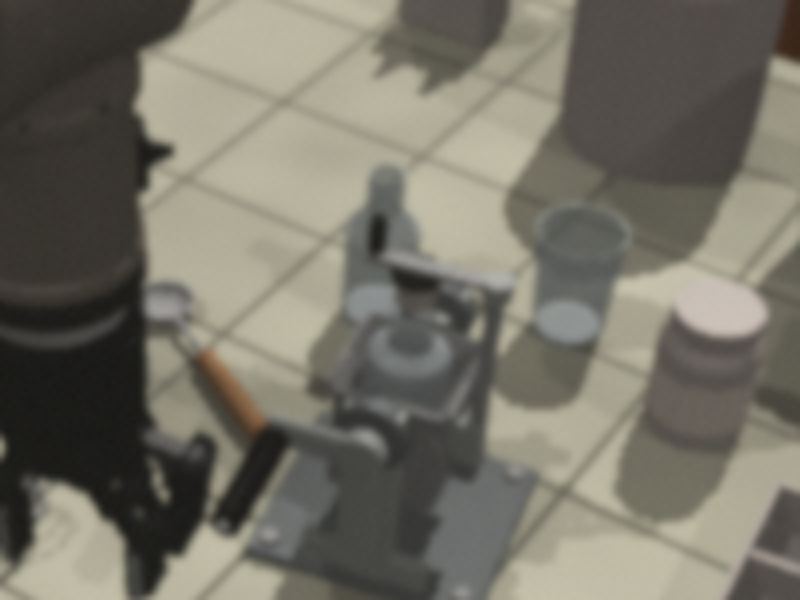

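The bottle stands upright in the holder with the closed keeper over its stopper (arm at (440,270)). Everything else in view is in place and the arm is clear.

```bash
python3 -c "
from bench import r
print(r.hand_in())"
```

```text
the job is handed in; nothing more can be done
None
```

The foam test is done and handed in at about 27 s: the bottle went right down into the upright holder, was held upside down for over four seconds under the closed keeper, and is back upright with the keeper closed and, as far as the final picture shows, nothing else moved.

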